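Tuck the trim strip under the lapped cladding board

ROBOT

A 6-joint arm with a two-finger parallel gripper is mounted at the origin on a cart in front of the work surface, level with it; the furniture and walls round the work are solid. World frame = base frame: x ahead of the robot, y to its left, z up, the work surface at z = 0. Lengths are in m, angles in rad, forces in N, time in s.
With the tool pointing down it reaches from about 0.3 to 0.75 m from the base axis. Payload 8.5 kg.
Tool frame: the origin (TCP) lies midway between the tips of the shut fingers; the grasp point (between the pads) lies 19 mm behind it (bot.grasp_offset is the distance from the TCP to the grasp point, in m); z points along the fingers, y is the line along which they close (so a half turn about z gives the same grasp; the last joint's range is limited). The gripper opens to 85 mm and grips with 20 to 120 N. Pads are 22 mm wide; open, the fingers measure 114 mm over their backs; the gripper's body (76 mm by 85 mm) begins 54 mm behind the grasp point. The pads swing forward as they close: fully open they stand 13 mm farther back than shut.
Start: joints at [-1.372, 0.381, 1.297, -0, 1.464, -0.215], TCP at [0.221, -0.504, 0.231] pointing down, gripper open.
Joint ranges: [-3.11, 3.11], [-0.89, 2.33], [0.22, 2.48], [-1.42, 4.56], [0.17, 2.85], [-2.88, 2.88]. Speed limits (rad/s): [2.39, 2.39, 3.14, 3.14, 3.14, 3.14].

INTERFACE

Orientations are given as a 3x3 rotation matrix whose columns are the frame's x, y, z axes.
In Python, from bench import bot gives the robot as it stands. Calls block until the motion is done:
- bot.reach(position, orientation): joint-space move of the TCP to a pose.
- bot.move_straight(position, ori=None, velocity=0.15, max_force=None): straight line of the TCP; ori=None keeps the orientation; velocity is the mean speed in m/s. With max_force (N) it stops when the force on the tool has changed by that much, and returns True; else False.
- bot.set_joints(angles): joint-space move.
- bot.gripper_to(opening, grip_force=None): finger opening in m; grip_force is the grip in N (None keeps the last); returns when the fingers have stopped.
- bot.dwell(seconds).
- bot.inverse_kinematics(position, orientation): joint angles nearest the present ones, or None.
- bot.state(): the state.
- bot.snapshot(name): name is "scene" or "top" or "wrist"; returns a dict with "color" (420x560x3 uint8, red, green, blue), "fx", "fy", "cx", "cy" (pixels), "k1" (the pictures are not rectified: a ray, as slopes to the right and down, at radius r is drawn at 1 + k1 r^2 times it, then the intrinsics apply), "rvec" (rotation vector, rad) and "tvec" (3), from world to camera coordinates, as OpenCV has them. Camera axes: x right, y down, z forward; pixel columns grow to the right and rows downward; lengths in m; the calibration is good to about 2 mm. A picture is of the moment at which its call begins. There is no depth.
A pose or a line that the arm cannot do raises bot.PlanningError and nothing moves.
- bot.close_job(): hands the job in; it is judged then, once.
The state is a dict: "clock": time; "joints": joint angles; "joint_vel": joint speeds; "joint_efforts": joint torques, N m; "ee_pos": TCP position; "ee_rot": TCP orientation; "wrist_force": force on the tool from outside, world axes, zero at the start; "moment": the same for the moment, N m; "finger_gap": finger opening in m; "gripper_force": force on a finger pad.
Only numpy, scipy, OpenCV 4.12 (cv2) and the standard library are available. Lean on these libraries where they do the work, as an engineer would, in place of code of your own. Each camera call takes 0.05 s, during which the arm holds its last target. There are 200 camera calls.

TASK

A wall-cladding sample panel lies on the counter beside three metal trim strips. First lay the strip that was cut too short on the slate tray and let go of it; then take one of the two full-length strips and, with it lying flat on the panel, slide its thin edge under the lapped white board until it meets the batten beneath, square and with neither end sticking out past the board, without lifting the lapped board. Finish while still holding that strip pressed down flat on the panel with a firm but gentle push; leave the other full-length strip and everything else where they are.

Things in the scene. Friction and masses are not known exactly. Their poses are not given: they have to be found in the camera images.
- strip_a: one of two alike full-length steel trim strips, loose, 90 g: L profile 110 mm long (its y), 68 mm deep (its x). Flange 4 mm thick (3 mm in the last 10 mm before the leading edge x = +34). To grip: the upstand along the other edge, x = -34 to -24 mm, 32 mm tall, at first roughly toward the robot. Origin: middle of the underside; z up
- strip_b: one of two alike full-length steel trim strips, loose, 90 g: L profile 110 mm long (its y), 68 mm deep (its x). Flange 4 mm thick (3 mm in the last 10 mm before the leading edge x = +34). To grip: the upstand along the other edge, x = -34 to -24 mm, 32 mm tall, at first roughly toward the robot. Origin: middle of the underside; z up
- offcut: the strip that was cut too short: same profile and material as the others but only 70 mm long (its y), 68 mm deep (its x), loose, 60 g. Upstand 10 mm thick at x = -34 to -24 mm, 32 mm tall. Origin: middle of its underside; z up
- slate: flat dark slate tray, fixed to the counter, a slab 120 mm wide (its x, -60 to +60 mm) and 220 mm long (its y, -99 to +121 mm) with a small hanging loop at the -y end, flat top 11 mm above the counter. Origin: on the counter under it
- panel: plywood base board of the sample panel, fixed to the counter, 170x170 mm, 12 mm thick. Origin: middle of its underside, z up; +x points from the bare half, nearer the robot, to the lapped board (x = -85 to +14 mm is uncovered). A strip slides along +x; home against the batten its origin is at panel x = +6, y = 0, z = 12 mm
- stop (a point): middle of the foot of the batten's front face, at panel x = +40 mm on the plywood top, hidden 26 mm behind the lap's edge. The batten, 7 mm high and 130 mm long, is fixed to the panel; the leading edge of the strip meets it
- lap_edge (a point): middle of the lower front edge of the white lapped board, at panel x = +14 mm. The board is 130 mm long (panel y), 64 mm deep, 6 mm thick; its underside is 7 mm above the plywood when down, so the 4 mm flange slides in beneath it with 3 mm to spare
- lap (a joint): hinge of the lapped board along its back edge, 60 mm behind its front edge: 0 = lying down at rest, grows as it is lifted (rad); it is light (80 g), moves freely and only its weight keeps it down
- shaker: glass salt shaker, 44 mm across, 90 mm tall, upright; loose, to be left alone. Origin: middle of its underside
- tape: roll of masking tape lying flat, 98 mm across, 25 mm high; loose, to be left alone. Origin: middle of its underside
- fork: steel fork, 193 mm long, lying flat; loose, to be left alone. Origin: middle of its underside
- trivet: small black wire trivet, 57x91x20 mm; loose, to be left alone. Origin: middle of its underside
- tealight: tea light, 38 mm across, 15 mm high; loose, to be left alone. Origin: middle of its underside
- scissors: pair of scissors, 199 mm long, lying flat; loose, to be left alone. Origin: middle of its underside
Mind the look-alikes: they are no part of the job. What is shaped like the strip_a but yellow is not meant.

How it is judged:
By the outcome, as a careful person would: the job done as asked, in the order asked, and still so for the second after the job is handed in, while the arm keeps its last pose, push and grip.
It also fails if it takes over 48 s, if anything falls off the work surface, if the arm or the gripper's body presses on something with over 40 N, if the wrist force passes 120 N, or if a joint passes its speed limit or range.

## Working session

There is one attempt and no reset: what is moved stays moved. The work goes in short steps, each a Python script; the robot and the scene stay as the last script left them, time stands still between calls to the robot, and variables do not carry over. Pictures are saved under pics/ and viewed, at most 10 in all, crops included, and the job is handed in when it is done.

```bash
ls; mkdir -p pics; cat > h.py <<'E'
import numpy as np, cv2
from bench import bot
def snap(n):
    s=bot.snapshot(n); return s
def save(s,fn,crop=None,scale=1):
    im=cv2.cvtColor(s["color"],cv2.COLOR_RGB2BGR)
    if crop: im=im[crop[0]:crop[1],crop[2]:crop[3]]
    cv2.imwrite(fn,cv2.resize(im,None,fx=scale,fy=scale,interpolation=cv2.INTER_CUBIC))
def ray(s,uv):
    uv=np.atleast_2d(np.array(uv,float))
    d=np.c_[(uv[:,0]-s["cx"])/s["fx"],(uv[:,1]-s["cy"])/s["fy"]]
    u=d.copy()
    for _ in range(20): u=d/(1+s["k1"]*(u**2).sum(1,keepdims=True))
    R=cv2.Rodrigues(np.array(s["rvec"],float))[0]; t=np.array(s["tvec"],float).ravel()
    return -R.T@t, np.c_[u,np.ones(len(u))]@R
def onplane(s,uv,z):
    c,d=ray(s,uv); return c+d*((z-c[2])/d[:,2])[:,None]
def proj(s,P):
    R=cv2.Rodrigues(np.array(s["rvec"],float))[0]
    p=np.atleast_2d(P)@R.T+np.array(s["tvec"],float).ravel(); u=p[:,:2]/p[:,2:]
    u=u*(1+s["k1"]*(u**2).sum(1,keepdims=True)); return u*[s["fx"],s["fy"]]+[s["cx"],s["cy"]]
def down(yaw):  # tool z down, tool y (closing) at angle yaw in world
    y=np.array([np.cos(yaw),np.sin(yaw),0]); z=np.array([0,0,-1.]); return np.c_[np.cross(y,z),y,z]
E
python3 - <<'E'
from h import *
import pickle
for n in("scene","top"):
    s=snap(n); save(s,f"pics/{n}0.png",scale=1.42); pickle.dump(s,open(n+".pkl","wb")); print(n,s["fx"],s["k1"],ray(s,[280,210]))
st=bot.state(); print(st["ee_rot"],st["clock"])
E
```

```text
pics
scene 506.11394015663467 0.01373076147198738 (array([-0.28277485, -1.23504305,  0.98271669]), array([[ 0.44943558,  0.72964131, -0.51555669]]))
top 382.3468569110761 0.003596857282398445 (array([0.38192232, 0.06561009, 1.08441244]), array([[ 0.18109642, -0.0030172 , -0.98362258]]))
[[ 9.15596025e-01  4.02099304e-01 -2.60275790e-04]
 [ 4.02099275e-01 -9.15595089e-01  1.34408591e-03]
 [ 3.02148776e-04 -1.33529643e-03 -9.99999063e-01]] 0.1
```

View pics/top0.png

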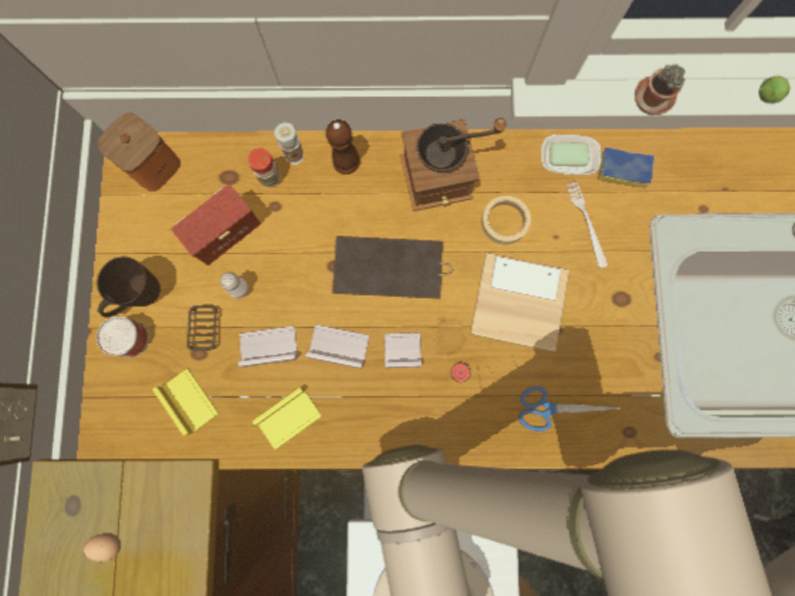

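View pics/scene0.png

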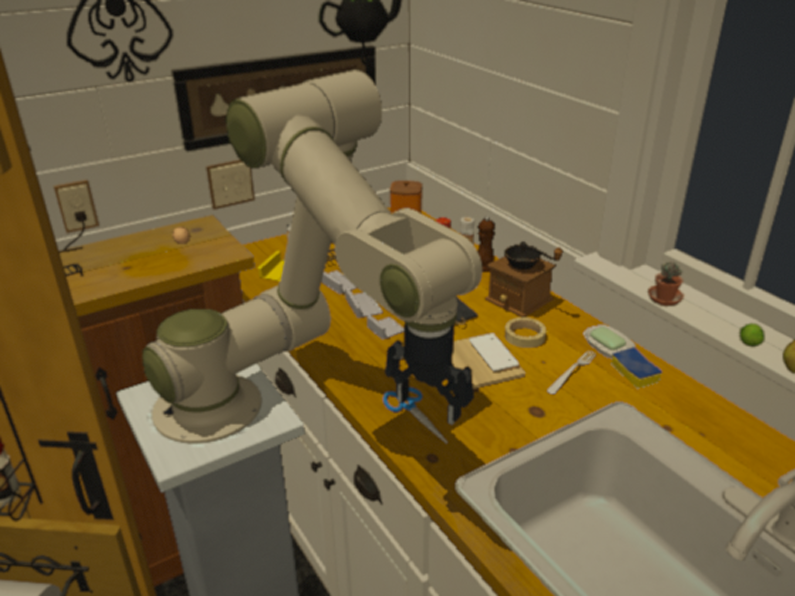

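The top view shows two full strips at about (267,346) and (338,346), the offcut at (403,350), the slate at (388,267), and the panel at (520,300) with the white lap at (525,278). World +x points up in the image. The yellow look-alikes are at the lower left. The scene view shows the arm over the scissors. Next I'll segment and measure these.

```bash
cat >> h.py <<'E'
def blobs(s,mask,amin=150):
    m=cv2.morphologyEx(mask.astype(np.uint8),cv2.MORPH_OPEN,np.ones((3,3)))
    cs,_=cv2.findContours(m,cv2.RETR_EXTERNAL,cv2.CHAIN_APPROX_NONE)
    return [c[:,0,:] for c in cs if cv2.contourArea(c)>amin]
def rect(s,c,z):
    P=onplane(s,c,z)[:,:2]; (cx,cy),(w,h),a=cv2.minAreaRect((P*1000).astype(np.float32))
    if w<h: w,h,a=h,w,a+90   # angle of long side
    return np.round([cx,cy,w,h,a%180],1)
E
python3 - <<'E'
from h import *
import pickle
s=pickle.load(open("top.pkl","rb")); hsv=cv2.cvtColor(s["color"],cv2.COLOR_RGB2HSV); H,S,V=[hsv[...,i].astype(int) for i in range(3)]
roi=np.zeros(H.shape,bool); roi[150:275,150:420]=1
print("white")
for c in blobs(s,roi&(S<60)&(V>120)): print(c.mean(0).round(), rect(s,c,.004))
print("dark")
for c in blobs(s,roi&(V<90)&(S<140),800): print(c.mean(0).round(), rect(s,c,.011))
print("panel")
for (u,v) in [(430,285),(385,260),(365,270),(350,230),(370,190)]: print(hsv[v-1 if v<420 else v,u-1])
for uv in [(489,255),(568,268),(556,349),(472,336)]: print(onplane(s,np.array(uv)/1.42,.012))
for uv in [(496,257),(561,267),(556,299),(491,290)]: print("lap",onplane(s,np.array(uv)/1.42,.025))
E
```

```text
white
[283. 246.] [476.1  53.1  70.4  65.1  89.9]
[188. 244.] [485.5 325.  116.2  66.6  97.2]
[238. 244.] [485.4 183.3 113.6  66.1  78.4]
[164. 200.] [612.  396.2  57.3  34.3  45.7]
[370. 196.] [ 621.9 -196.8  134.1   66.2   77.6]
dark
panel
[ 18 170 117]
[ 18 165 127]
[ 18 164 131]
[ 19  83 228]
[ 38  16 235]
[[ 0.6676835  -0.12390048  0.012     ]]
[[ 0.63966407 -0.28237638  0.012     ]]
[[ 0.47595721 -0.24937466  0.012     ]]
[[ 0.50243465 -0.08474429  0.012     ]]
lap [[ 0.66000246 -0.1354851   0.025     ]]
lap [[ 0.63866894 -0.26434133  0.025     ]]
lap [[ 0.57376573 -0.25089276  0.025     ]]
lap [[ 0.59258255 -0.12318447  0.025     ]]
```

```bash
python3 - <<'E'
from h import *
import pickle
s=pickle.load(open("top.pkl","rb"));print("slate",onplane(s,np.array([[334,236],[443,241],[441,298],[333,294]])/1.42,.011))
for y in (0,np.pi):
    for p in ([.446,.053,.16],[.455,.183,.16],[.56,-.185,.1]):print(y,np.round(bot.inverse_kinematics(p,down(y)),2))
y=min((0,np.pi),key=lambda y:abs(bot.inverse_kinematics([.446,.053,.2],down(y))[5]))
bot.gripper_to(.04); bot.reach([.446,.053,.2],down(y))
s=snap("wrist"); pickle.dump(s,open("w1.pkl","wb")); save(s,"pics/w1.png",scale=1.2)
print(y,bot.state()["clock"],ray(s,[280,210]),proj(s,[[.476,.053,0],[.577,-.187,.012]]))
E
```

```text
slate [[ 0.7099537   0.19210476  0.011     ]
 [ 0.69799855 -0.03114738  0.011     ]
 [ 0.5795148  -0.02485669  0.011     ]
 [ 0.58881338  0.1924026   0.011     ]]
0 [-0.15  0.28  1.68 -0.    1.18 -0.15]
0 [ 0.14  0.35  1.58 -0.    1.22  0.14]
0 [-0.52  0.57  1.38 -0.    1.19 -0.52]Traceback (most recent call last):
  File "<stdin>", line 5, in <module>
    return _wrapfunc(a, 'round', decimals=decimals, out=out)
    return _wrapit(obj, method, *args, **kwds)
    result = getattr(arr, method)(*args, **kwds)
TypeError: unsupported operand type(s) for *: 'NoneType' and 'float'
```

Yaw 0 works, so I'll use that. The slate slab spans about x 0.585–0.704 and y −0.028–0.192, which matches the 120×220 mm size.

```bash
python3 - <<'E'
from h import *
import pickle
bot.gripper_to(.04); bot.reach([.446,.053,.2],down(0))
s=snap("wrist"); pickle.dump(s,open("w1.pkl","wb")); save(s,"pics/w1.png",scale=1.2)
st=bot.state();print(st["clock"],st["ee_pos"],ray(s,[280,210]),proj(s,[[.476,.053,0],[.577,-.187,.012]]))
E
```

```text
2.8083 [0.44625415 0.0523661  0.19999801] (array([0.44716825, 0.13566185, 0.34145215]), array([[-0.00205104, -0.33072569, -0.94373887]])) [[309.67882133 174.85275128]
 [391.12116988 375.89326637]]
```

View pics/w1.png

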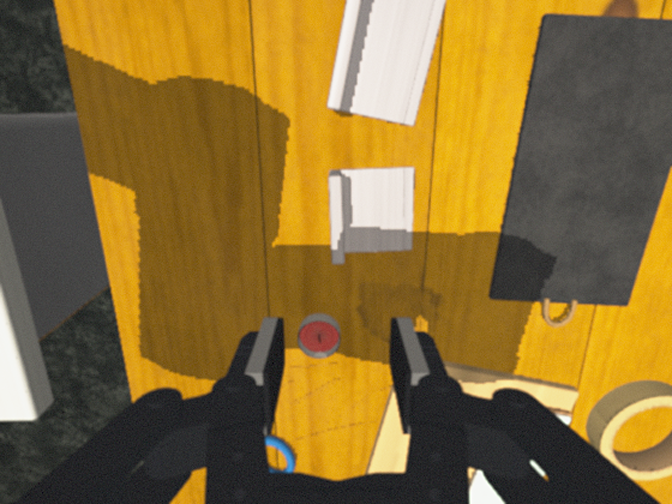

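The wrist view (right = +x, up = +y) shows the offcut flange's leading edge at (413,168)–(411,249) and its upstand top at (331–344, 171–263). The slate is on the right.

```bash
python3 - <<'E'
from h import *
import pickle
s=pickle.load(open("w1.pkl","rb"))
f=lambda l,z:(onplane(s,np.array(l)/1.2,z)[:,:2]*1000).round(1).tolist()
print("lead",f([(413,168),(411,249)],.003)); print("top",f([(330,171),(340,171),(333,263),(345,263)],.032))
print("stripcorner lead",f([(413,125)],.003),"top",f([(328,108),(349,112)],.032))
print("slate",f([(544,14),(491,297),(629,304)],.011))
E
```

```text
lead [[507.7, 87.7], [510.0, 19.7]]
top [[442.2, 89.7], [449.5, 89.7], [444.1, 18.1], [453.5, 18.1]]
stripcorner lead [[505.8, 120.4]] top [[441.1, 133.1], [455.7, 130.5]]
slate [[590.0, 193.4], [579.6, -21.3], [698.0, -27.7]]
```

```bash
cat >> h.py <<'E'
def info(t=""):
    st=bot.state(); print(t,round(st["clock"],2),np.round(st["ee_pos"],4),np.round(st["wrist_force"],1),round(st["finger_gap"],4),np.round(st["gripper_force"],1))
E
python3 - <<'E'
from h import *
import pickle
a=np.radians(1.7); b=np.radians(-2.8)
p=[.4473,.0538]
bot.reach(p+[.07],down(a)); info()
print(bot.move_straight(p+[.009],velocity=.1,max_force=12)); bot.gripper_to(0,40); info("grip")
bot.move_straight(p+[.07],velocity=.2); info("lift")
q=[.642-.029*np.cos(b),.082-.029*np.sin(b)]
bot.reach(q+[.07],down(b)); bot.move_straight(q+[.026],velocity=.15); print(bot.move_straight(q+[.0195],velocity=.03,max_force=4)); info("down")
bot.gripper_to(.04); bot.move_straight(q+[.09],velocity=.2)
bot.reach([.46,.12,.2],down(np.radians(-11.6))); info()
s=snap("wrist"); pickle.dump(s,open("w2.pkl","wb")); save(s,"pics/w2.png",scale=1.2)
E
```

```text
3.39 [0.4481 0.0534 0.0707] [ 1.1 -0.1  0.9] 0.0402 0.0
False
grip 4.53 [0.4475 0.0538 0.0096] [-1.3  0.7  5.9] 0.0091 39.7
lift 4.98 [0.4472 0.0538 0.07  ] [ 0.  -1.3 -1. ] 0.0091 39.0
True
down 6.42 [0.6136 0.0833 0.0206] [-0.6 -0.5  3.8] 0.0093 39.7
 8.11 [0.4607 0.1198 0.1991] [ 0.4 -0.1  0. ] 0.0401 0.0
```

View pics/w2.png

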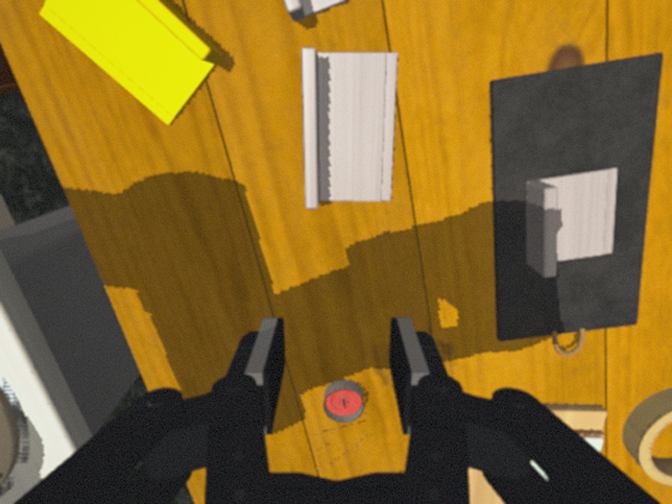

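The offcut now lies flat, well inside the slate. The middle strip's upstand top is at (303,48)–(318,208) and its leading edge at (397,54)–(393,201). Next is a close look at the panel before grasping.

```bash
python3 - <<'E'
from h import *
import pickle
s=pickle.load(open("w2.pkl","rb"))
f=lambda l,z:(onplane(s,np.array(l)/1.2,z)[:,:2]*1000).round(1).tolist()
print("lead",f([(397,54),(393,201)],.003)); print("top",f([(303,48),(314,48),(306,208),(318,208)],.032))
b=np.radians(-11.8)
bot.reach([.56,-.20,.2],down(b)); info(); 
s=snap("wrist"); pickle.dump(s,open("w3.pkl","wb")); save(s,"pics/w3.png",scale=1.4)
E
```

```text
lead [[527.9, 226.0], [508.1, 119.3]]
top [[463.3, 240.0], [470.5, 238.5], [441.0, 134.2], [449.8, 132.4]]
 9.43 [ 0.5601 -0.1988  0.2   ] [0.3 0.4 1. ] 0.0397 0.0
```

View pics/w3.png

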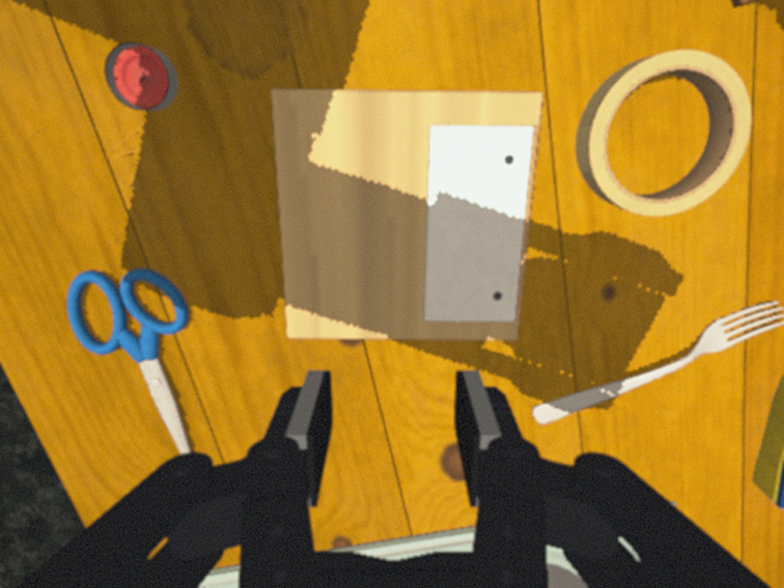

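The panel shows its corners at (273,89), (541,93), (518,339) and (288,339). The lap is at (429,125), (536,125), (522,320) and (425,320), lying down.

```bash
python3 - <<'E'
from h import *
import pickle
s=pickle.load(open("w3.pkl","rb"))
def fit(l,z,model):
    W=onplane(s,np.array(l)/1.4,z)[:,:2]*1000; M=np.array(model,float); m,w=M.mean(0),W.mean(0)
    A,B=M-m,W-w; th=np.arctan2((A[:,0]*B[:,1]-A[:,1]*B[:,0]).sum(),(A*B).sum())
    R=np.array([[np.cos(th),-np.sin(th)],[np.sin(th),np.cos(th)]]); t=w-R@m
    print(np.degrees(th).round(2),t.round(1),(W-(M@R.T+t)).round(1).tolist())
fit([(273,89),(541,93),(518,339),(288,339)],.012,[(-85,85),(85,85),(85,-85),(-85,-85)])
fit([(429,125),(536,125),(522,320),(425,320)],.025,[(14,65),(78,65),(78,-65),(14,-65)])
E
```

```text
-12.17 [ 572.4 -183.9] [[2.0, -1.0], [-2.3, -1.1], [-0.6, 1.9], [0.9, 0.2]]
-11.22 [ 573.4 -184.2] [[-0.7, -0.6], [0.0, -1.5], [1.9, 0.4], [-1.1, 1.6]]
```

```bash
cat >> h.py <<'E'
TH=np.radians(-11.7); PO=np.array([.573,-.184]); EX=np.array([np.cos(TH),np.sin(TH)]); EY=np.array([-EX[1],EX[0]])
def pan(x,y,z): return list(PO+EX*x+EY*y)+[z]   # panel coords -> world
def topan(p): d=np.array(p[:2])-PO; return np.round([d@EX*1000,d@EY*1000,p[2]*1000],1)
E
python3 - <<'E'
from h import *
import pickle
a=np.radians(-11.2); p=[.4562,.1856]
bot.reach(p+[.08],down(a))
print(bot.move_straight(p+[.009],velocity=.1,max_force=12)); bot.gripper_to(0,70); info("grip")
bot.move_straight(p+[.1],velocity=.2); info("lift")
bot.reach(pan(-.032-.029,0,.08),down(TH)); bot.move_straight(pan(-.061,0,.03),velocity=.12)
print(bot.move_straight(pan(-.061,0,.0205),velocity=.02,max_force=5)); info("down"); print(topan(bot.state()["ee_pos"]))
s=snap("wrist"); pickle.dump(s,open("w4.pkl","wb")); save(s,"pics/w4.png",scale=1.4)
E
```

```text
False
grip 12.26 [0.4565 0.1856 0.0097] [-0.2 -0.5  5.6] 0.008 69.0
lift 12.87 [0.4556 0.1855 0.0992] [-0.3 -0.7 -1.5] 0.0084 68.3
True
down 15.24 [ 0.5133 -0.1717  0.0216] [-1.1  0.1  4.4] 0.0087 68.8
[-61.   -0.   21.6]
```

View pics/w4.png

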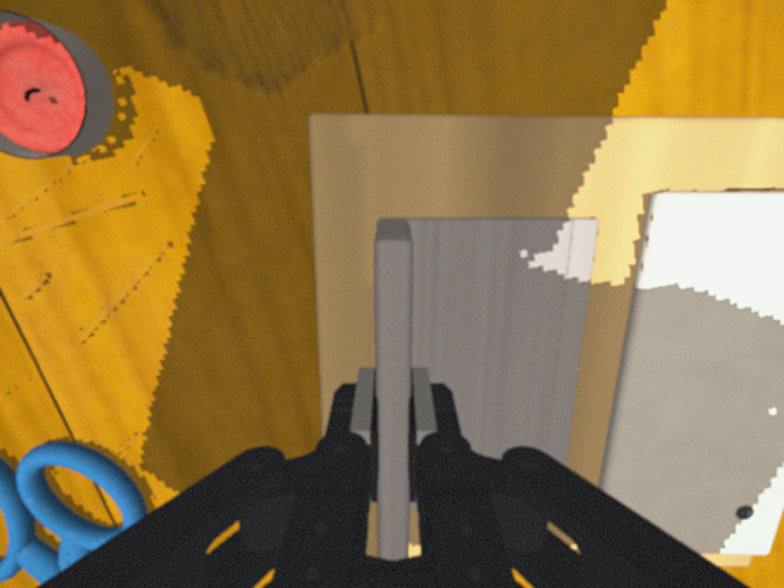

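The strip sits flat on the bare panel. Its leading edge runs (597,218)→(571,440), and the lap's front edge runs (651,192)→(601,490).

```bash
python3 - <<'E'
from h import *
import pickle
s=pickle.load(open("w4.pkl","rb"))
f=lambda l,z:[topan(x) for x in onplane(s,np.array(l)/1.4,z)]
print("lead",f([(597,218),(571,440)],.015));print("lap",f([(651,192),(601,490)],.025));print("ply",f([(310,114),(320,430),(783,117)],.012));print("up",f([(376,239),(411,239)],.044))
E
```

```text
lead [array([ 1.6, 55.8, 15. ]), array([  3. , -23.2,  15. ])]
lap [array([11.2, 64.9, 25. ]), array([ 11.3, -36. ,  25. ])]
ply [array([-83.8,  85.4,  12. ]), array([-86.1, -21.2,  12. ]), array([51.6, 84.1, 12. ])]
up [array([-64.1,  56.1,  44. ]), array([-55.5,  56.1,  44. ])]
```

```bash
python3 - <<'E'
from h import *
import pickle
R=down(TH-np.radians(.5)); z=bot.state()["ee_pos"][2]-.0004
print(bot.move_straight(pan(-.030,0,z),R,velocity=.04,max_force=8)); info("slide"); print(topan(bot.state()["ee_pos"]))
print(bot.move_straight(pan(-.013,0,z),R,velocity=.015,max_force=10)); info("home"); print(topan(bot.state()["ee_pos"]),bot.state()["moment"])
s=snap("wrist"); pickle.dump(s,open("w5.pkl","wb")); save(s,"pics/w5.png",scale=1.4)
E
```

```text
True
slide 15.52 [ 0.5134 -0.1717  0.0216] [-0.7 -0.2  3.5] 0.0086 68.9
[-60.9  -0.   21.6]
True
home 16.11 [ 0.5133 -0.1717  0.0216] [-1.   0.7  4.3] 0.0085 68.9
[-60.9  -0.   21.6] [-0.0582994  -0.05391286  0.02393794]
```

View pics/w5.png

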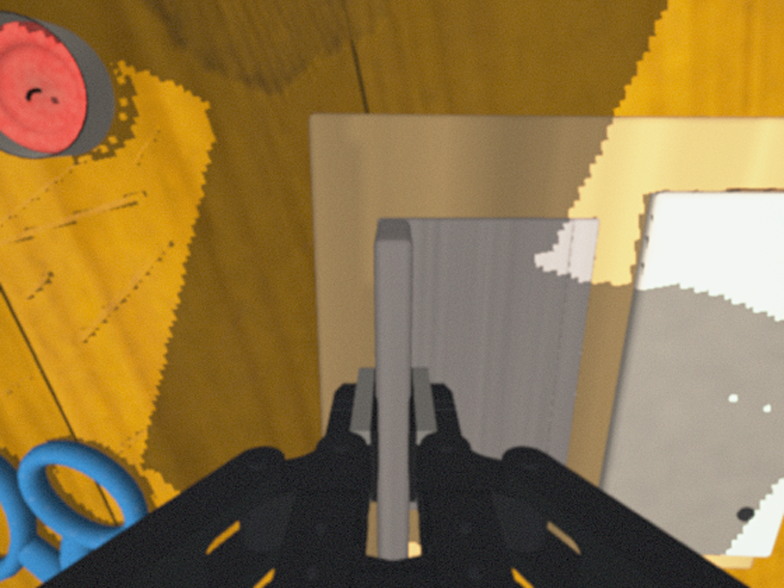

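The strip didn't move. Friction at the start tripped the force limit, so I'll lighten the press and allow more force.

```bash
python3 - <<'E'
from h import *
R=down(TH-np.radians(.5)); z=bot.state()["ee_pos"][2]
bot.move_straight(pan(-.061,0,z+.0006),velocity=.01); info("lighten")
z+=.0004
for x,v,F in((-.050,.03,18),(-.032,.03,18),(-.013,.015,14)):
    print(bot.move_straight(pan(x,0,z),R,velocity=v,max_force=F)); info(); print(topan(bot.state()["ee_pos"]),bot.state()["moment"].round(2) if hasattr(bot.state()["moment"],"round") else bot.state()["moment"])
E
```

```text
lighten 16.41 [ 0.5131 -0.1715  0.022 ] [-0.8  0.6  0.1] 0.0084 68.4
False
 16.93 [ 0.524  -0.1738  0.0219] [-0.3  0.2 -0.1] 0.0088 68.2
[-50.    0.1  21.9] [-0.01 -0.02 -0.04]
False
 17.68 [ 0.5416 -0.1774  0.022 ] [ 0.2 -0.4 -0.7] 0.0083 68.2
[-32.1   0.1  22. ] [-0.01  0.04 -0.03]
True
 18.37 [ 0.5484 -0.1788  0.0217] [-0.5 -0.8  3.2] 0.0086 69.2
[-25.1   0.2  21.7] [-0.16 -0.04 -0.05]
```

```bash
python3 - <<'E'
from h import *
import pickle
R=down(TH-np.radians(.5)); 
print(bot.move_straight(pan(-.013,0,.0219),R,velocity=.01,max_force=18)); info(); print(topan(bot.state()["ee_pos"]))
bot.dwell(.2)
s=snap("wrist"); pickle.dump(s,open("w6.pkl","wb")); save(s,"pics/w6.png",scale=1.4)
s=snap("top"); save(s,"pics/t6.png",(140,260,300,420),5); info(); print(bot.state()["moment"])
E
```

```text
True
 18.91 [ 0.5485 -0.1787  0.0218] [-2.2  0.4  5.9] 0.0086 69.7
[-25.1   0.2  21.8]
 19.21 [ 0.5485 -0.1787  0.0218] [-2.1  0.9  5.1] 0.0086 69.6
[-0.01703108 -0.02033982 -0.05545064]
```

View pics/w6.png

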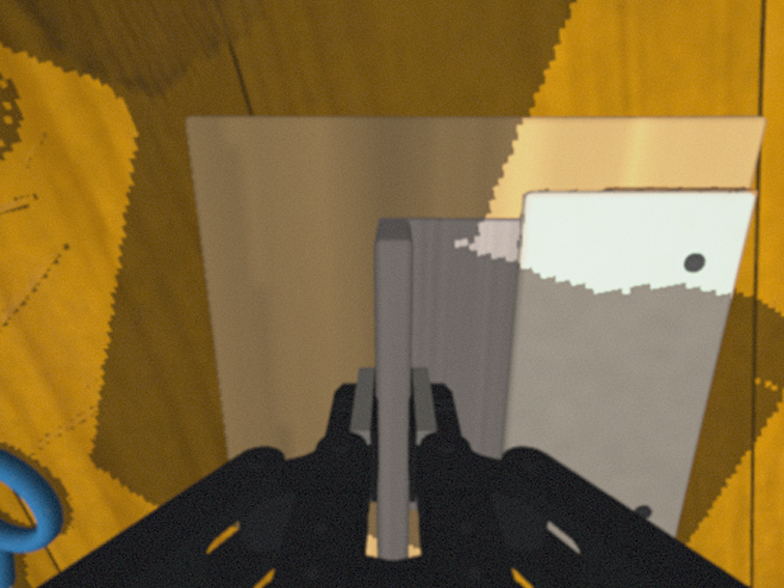

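The strip is under the lap, and the lap is down. The upstand's top front corner is at (411,239), the lap corner at (526,193), and the panel's left edge runs from (187,117). I'll check the insertion depth from these.

```bash
python3 - <<'E'
from h import *
import pickle
s=pickle.load(open("w6.pkl","rb"))
f=lambda l,z:[topan(x).tolist() for x in onplane(s,np.array(l)/1.4,z)]
print("up",f([(376,239),(411,239),(411,365)],.044));print("lap",f([(526,193),(756,192),(513,365)],.025));print("ply",f([(187,117),(765,118),(221,400)],.012))
E
```

```text
up [[-27.5, 56.3, 44.0], [-18.9, 56.2, 44.0], [-18.8, 21.5, 44.0]]
lap [[13.4, 64.6, 25.0], [75.7, 64.2, 25.0], [13.5, 11.6, 25.0]]
ply [[-83.0, 85.3, 12.0], [82.5, 83.2, 12.0], [-84.7, -8.5, 12.0]]
```

```bash
python3 - <<'E'
from h import *
R=down(TH-np.radians(.5)); p=topan(bot.state()["ee_pos"])/1000
print(bot.move_straight(pan(p[0]+.0008,p[1],.0195),R,velocity=.008,max_force=9)); info()
bot.dwell(.5); info(); print(topan(bot.state()["ee_pos"]),bot.state()["moment"])
E
```

```text
True
 19.42 [ 0.5485 -0.1787  0.0217] [-1.5  0.5  4.9] 0.0085 69.5
 19.92 [ 0.5485 -0.1787  0.0217] [-1.2  0.4  6.3] 0.0087 69.6
[-25.    0.2  21.7] [ 0.01194166 -0.09819415 -0.03399978]
```

```bash
python3 - <<'E'
from h import *
R=down(TH-np.radians(.5)); p=topan(bot.state()["ee_pos"])/1000
for dz in np.arange(.0003,.003,.0003):
    bot.move_straight(pan(p[0]+.0005,p[1],p[2]-dz),R,velocity=.006); bot.dwell(.15); info(round(dz*1e3,1)); st=bot.state()
    if st["wrist_force"][2]>12: break
bot.dwell(.5); info(); print(topan(bot.state()["ee_pos"]),bot.state()["moment"])
s=snap("wrist"); save(s,"pics/w7.png",scale=1.4)
E
```

```text
0.3 20.34 [ 0.5486 -0.1787  0.0216] [-4.5  0.2  7.1] 0.0088 69.8
0.6 20.74 [ 0.5486 -0.1787  0.0216] [-4.1  0.2  9.7] 0.0086 70.3
0.9 21.14 [ 0.5486 -0.1787  0.0216] [-5.5  1.4 12.8] 0.0085 70.6
 21.64 [ 0.5486 -0.1787  0.0216] [-5.6  2.3 13. ] 0.0084 70.6
[-25.    0.2  21.6] [ 0.16134847  0.90505101 -0.11402072]
```

View pics/w7.png

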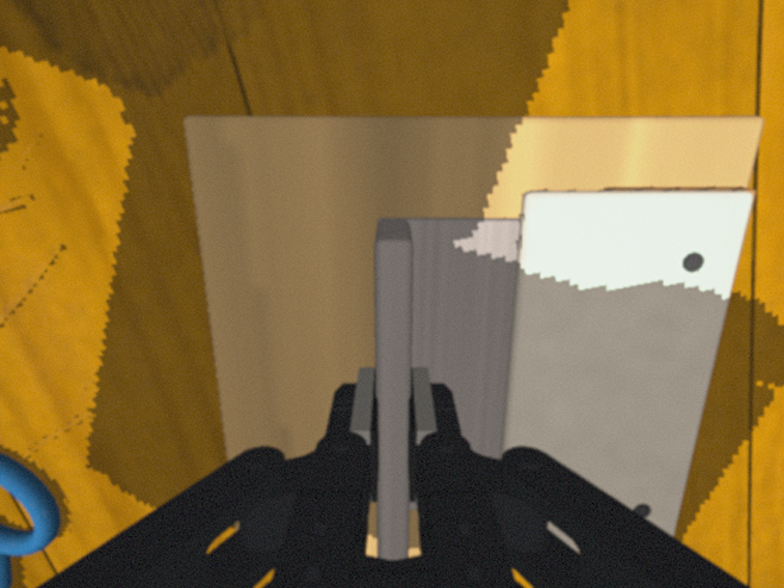

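The strip is home, square and flat, with the lap lying down. The gripper is pressing with about 13 N down and 5 N toward the batten, so I'm handing it in.

```bash
python3 -c "
from h import *
print(bot.close_job())"
```

```text
the job is handed in; nothing more can be done
None
```

The job is handed in: the offcut lies flat on the slate tray, and one full-length strip is under the lapped board against the batten, square, still held and pressed down with about 13 N.

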